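# Fit the contact board and present the pivot ball

## Robot

A 6-joint arm with a two-finger parallel gripper is mounted at the origin on the work surface. World frame = base frame: x ahead of the robot, y to its left, z up, the work surface at z = 0. Lengths are in m, angles in rad, forces in N, time in s.
With the tool pointing down it reaches from about 0.35 to 1 m from the base axis. Payload 7.1 kg.
Tool frame: the origin (TCP) lies midway between the tips of the shut fingers; the grasp point (between the pads) lies 19 mm behind it; z points along the fingers, y is the line along which they close (so a half turn about z gives the same grasp; the last joint's range is limited). The gripper opens to 85 mm and grips with 20 to 120 N. Pads are 22 mm wide; open, the fingers measure 114 mm over their backs; the gripper's body (76 mm by 85 mm) begins 54 mm behind the grasp point. The pads swing forward as they close: fully open they stand 13 mm farther back than shut.
Start: joints at [-1.183, 0.423, 1.63, -0, 1.089, -0.019], TCP at [0.247, -0.574, 0.231] pointing down, gripper open.
Joint ranges: [-3, 3], [-0.9, 2.11], [0.09, 2.58], [-1.31, 4.45], [0.11, 2.69], [-2.54, 2.54]. Speed limits (rad/s): [2.39, 2.39, 3.01, 3.14, 3.14, 3.14].

## Interface

Orientations are given as a unit quaternion [w, x, y, z].
In Python, from bench import r, open_gripper, close, solver, snapshot, ticket gives the robot as it stands. Calls block until the motion is done:
- r.reach(position, orientation): joint-space move of the TCP to a pose.
- r.movel(position, ori=None, velocity=0.15): straight line of the TCP; ori=None keeps the orientation; velocity is the mean speed in m/s.
- r.move_j(angles): joint-space move.
- open_gripper() and close(squeeze=None): open the fingers fully, or close them until they stop; squeeze is the grip in N (None keeps the last).
- r.dwell(seconds).
- solver.inverse_kinematics(position, orientation): joint angles nearest the present ones, or None.
- r.state(): the state.
- snapshot(name): name is "scene" or "top"; returns a dict with "frame" (384x512x3 uint8, red, green, blue), "camera_matrix" (3x3 intrinsics, pixels), "rvec" (rotation vector, rad) and "tvec" (3), from world to camera coordinates, as OpenCV has them. Camera axes: x right, y down, z forward; pixel columns grow to the right and rows downward; lengths in m; the calibration is good to about 2 mm. A picture is of the moment at which its call begins. There is no depth.
A pose or a line that the arm cannot do raises r.IKError and nothing moves.
- ticket.sign_off(): hands the job in; it is judged then, once.
The state is a dict: "time": time; "joints": joint angles; "dq": joint speeds; "joint_efforts": joint torques, N m; "tcp_pos": TCP position; "eef_rot": TCP orientation; "force": force on the tool from outside, world axes, zero at the start; "moment": the same for the moment, N m; "finger_gap": finger opening in m; "grasp_force": force on a finger pad.
Only numpy, scipy, OpenCV 4.12 (cv2) and the standard library are available. Lean on these libraries where they do the work, as an engineer would, in place of code of your own. Each camera call takes 0.05 s, during which the arm holds its last target. There are 200 camera calls.

## Task

Take the green contact board out of its stand, slide it down into the slot of the aluminium joystick chassis until it sits fully home, and let go of it. Then pick up the orange tray by its upright grip and carry it nearly level, so that the loose steel ball stays in its pocket, and finish while still holding it: level and still in mid-air, with the ball's pocket straight above the black pivot cup of the chassis and about 8 cm higher than the cup's rim. Leave the brown worn board, the screwdriver and the black joystick knob alone.

Things in the scene. Friction and masses are not known exactly. Their poses are not given: they have to be found in the camera images.
- chassis: The joystick chassis, a fixed aluminium block 150 x 120 x 36 mm (its x, y, z) with an origin at the centre of its underside, on the work surface. The board slot and the black pivot cup are in its top.
- slot_mouth (a point): Centre of the slot's mouth, in the top face of the chassis (36 mm above the work surface, 40 mm from the chassis' origin along its +x). The slot is 12 mm wide (along this frame's x) and 84 mm long (along its y), 26 mm deep in all, of which the top 5 mm is a 45-degree lead-in that widens to 22 x 94 mm at the mouth. The seated board may face either way. Axes as the chassis'.
- cup_rim (a point): Centre of the mouth of the black pivot cup on the chassis (a round cup 42 mm across outside, 34 mm inside, standing 9 mm proud), at the height of its rim, 45 mm above the work surface and 70 mm from the slot's centre along the chassis' -x. Axes as the chassis'.
- stand: The grey plastic board stand, fixed, 44 x 210 x 24 mm (x, y, z), origin at the centre of its underside. Its two slots, 14 x 84 mm (x, y) and 18 mm deep, lie 52 mm either side of its origin along its y; the green board stands in one, the brown board in the other.
- board_center (a point): Centre of the green contact board, an upright stiff slab 10 mm thick (its x), 80 mm wide (its y) and 74 mm tall (its z up), 90 g, green with black chips and a brass strip along the foot. In the stand its top is 80 mm above the work surface, in the chassis slot (fully home) 84 mm. The two faces are alike.
- board: The green contact board again; this origin is the centre of its underside. Axes as at its centre.
- tray_grip (a point): The grip of the ball tray: centre of the grasp, 38 mm above the tray's underside. The tray is an orange slab 120 x 64 x 8 mm (its x, y, z), about 130 g, with an upright grip tab in its middle, 36 mm long (x), 14 mm thick (y), reaching from the slab's top to 53 mm above the tray's underside.
- tray: The ball tray again; this origin is the centre of its underside, 38 mm below the grasp centre. Axes as at its grip.
- tray_pocket (a point): Centre of the floor of the tray's round white-bottomed ball pocket, 36 mm from the grip along the tray's +x and 5 mm above the tray's underside. The pocket is 32 mm across and only 3 mm deep. Axes as the tray's.
- ball_center (a point): Centre of the bright steel ball, 22 mm in diameter, 44 g, lying loose in the tray's pocket: it rolls about in it and escapes if the tray is tipped.
- old_board_center (a point): Centre of the brown worn board, same size as the green one, in the other slot of the stand; not to be used.
- screwdriver: A blue-handled screwdriver lying on the bench, not to be disturbed.
- knob_center (a point): Half-way up a black joystick knob 56 mm across and 55 mm tall, standing on the bench, not to be disturbed.
Mind the look-alikes: they are no part of the job. Of the things that look like the chassis, take the one that is farthest from the robot's base at the start.

How it is judged:
By the outcome, as a careful person would: the job done as asked, in the order asked, and still so for the second after the job is handed in, while the arm keeps its last pose, push and grip.
It also fails if it takes over 61 s, if anything falls off the work surface, if the arm or the gripper's body presses on something with over 40 N, if the wrist force passes 120 N, or if a joint passes its speed limit or range.

## Working session

There is one attempt and no reset: what is moved stays moved. The work goes in short steps, each a Python script; the robot and the scene stay as the last script left them, time stands still between calls to the robot, and variables do not carry over. Pictures are saved under pics/ and viewed, at most 10 in all, crops included, and the job is handed in when it is done.

```bash
mkdir -p pics; ls; cat > h.py <<'E'
import numpy as np,cv2
from bench import r,open_gripper,close,solver,snapshot,ticket
def snap(n,f=None):
    s=snapshot(n)
    if f: cv2.imwrite('pics/'+f,s['frame'][:,:,::-1])
    return s
def ray(s,px,z):
    R=cv2.Rodrigues(np.array(s['rvec'],float))[0];t=np.array(s['tvec'],float).ravel()
    d=R.T@np.linalg.inv(s['camera_matrix'])@np.array([px[0],px[1],1.]);c=-R.T@t
    return c+d*(z-c[2])/d[2]
def proj(s,P):
    return cv2.projectPoints(np.array(P,float).reshape(-1,3),np.array(s['rvec'],float),np.array(s['tvec'],float),np.array(s['camera_matrix'],float),None)[0].reshape(-1,2)
E
python3 - <<'E'
from h import *
import pickle
a=snap('top','top0.png');b=snap('scene','scene0.png')
pickle.dump((a,b),open('s0.pkl','wb'))
for s in(a,b):
    R=cv2.Rodrigues(np.array(s['rvec'],float))[0];print(-R.T@np.array(s['tvec']).ravel(),s['camera_matrix'][0])
print(r.state())
E
```

```text
pics
[3.05892470e-01 1.38846860e-04 1.04701664e+00] [374.11380312   0.         256.61124915]
[1.02757713 0.11281403 0.81333962] [365.71786874   0.         252.6860976 ]
{'time': 0.1, 'joints': array([-1.18301164e+00,  4.23793697e-01,  1.63060863e+00, -4.00727452e-06,
        1.08857839e+00, -1.89723523e-02]), 'dq': array([ 1.18228069e-03, -1.26746688e-03, -1.29677668e-03, -2.97248444e-05,
       -1.02603028e-03, -5.15011339e-04]), 'joint_efforts': array([-9.02265901e-05, -5.58423865e+01, -2.82444745e+01, -6.44350075e-05,
        2.91057462e-03,  7.76321087e-06]), 'tcp_pos': array([ 0.24712477, -0.57353739,  0.23060708]), 'eef_rot': array([-6.81938700e-04,  9.79389353e-01,  2.01980229e-01, -1.29003928e-04]), 'force': array([ 1.04481022, -0.20370561, -0.40711926]), 'moment': array([ 0.02592637, -0.00374362, -0.00546743]), 'grasp_force': 0.0, 'finger_gap': 0.08546284998990755}
```

View pics/top0.png

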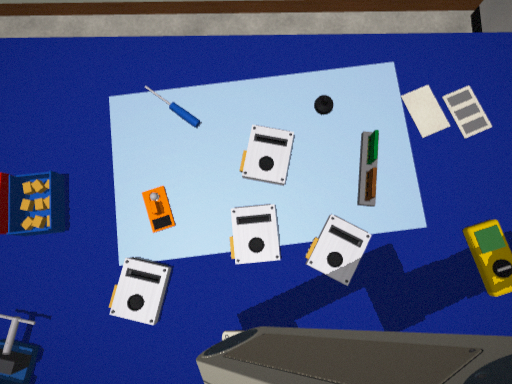

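View pics/scene0.png

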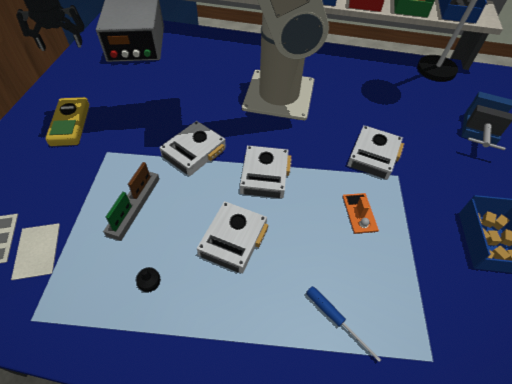

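The pictures show four chassis-like blocks. In the top view they are at (268,155), (256,235), (340,250) and (141,291). I'll compute their distances, then check enlarged crops of the chosen chassis, the stand and the tray.

```bash
python3 - <<'E'
from h import *
import pickle
a,b=pickle.load(open('s0.pkl','rb'))
for p in[(268,155),(256,235),(340,250),(141,291)]:
    q=ray(a,p,.036);print(p,q.round(3),np.hypot(*q[:2]).round(3))
f=a['frame'][:,:,::-1];g=b['frame'][:,:,::-1]
def c(f,x,y,w=70):return cv2.resize(f[y-w//2:y+w//2,x-w//2:x+w//2],(260,260),interpolation=cv2.INTER_CUBIC)
rows=[np.hstack([c(f,268,155),c(f,368,168,90),c(f,159,209)]),np.hstack([c(g,234,237,80),c(g,132,200,90),c(g,361,212)])]
cv2.imwrite('pics/crop0.png',np.vstack(rows))
# masks on the top view
hsv=cv2.cvtColor(a['frame'],cv2.COLOR_RGB2HSV)
for p in[(268,155),(253,140),(266,163),(270,141),(374,135),(374,150),(371,175),(371,188),(363,150),(363,180),(150,195),(155,195),(157,205),(162,222),(165,215)]:print(p,a['frame'][p[1],p[0]],hsv[p[1],p[0]])
E
```

```text
(268, 155) [ 0.583 -0.017  0.036] 0.583
(256, 235) [0.361 0.017 0.036] 0.361
(340, 250) [ 0.32  -0.207  0.036] 0.381
(141, 291) [0.215 0.32  0.036] 0.386
(268, 155) [215 212 218] [135   7 218]
(253, 140) [195 193 196] [140   4 196]
(266, 163) [27 33 35] [98 58 35]
(270, 141) [33 33 33] [ 0  0 33]
(374, 135) [ 0 55 14] [ 68 255  55]
(374, 150) [  0 109  40] [ 71 255 109]
(371, 175) [56 32 16] [ 12 182  56]
(371, 188) [50 24 10] [ 11 204  50]
(363, 150) [123 120 121] [170   6 123]
(363, 180) [124 120 124] [150   8 124]
(150, 195) [170 158 162] [170  18 170]
(155, 195) [160 158 161] [140   5 161]
(157, 205) [111  54  16] [ 12 218 111]
(162, 222) [34 32 35] [140  22  35]
(165, 215) [222 113   6] [ 15 248 222]
```

View pics/crop0.png

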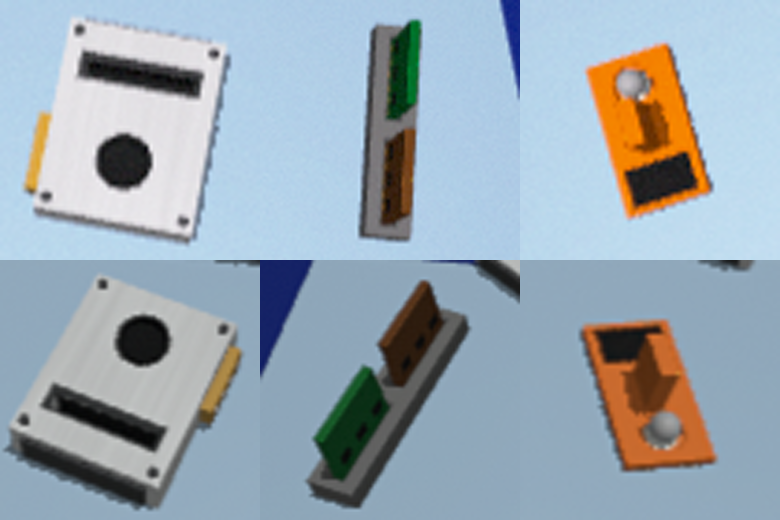

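The top-view block at (268,155), scene (234,237), is 0.583 m from the base. The others are at 0.36–0.39 m, so this one is the chassis meant. The crop shows the slot toward +x with the cup nearer the base. The green board is at top (377,145) at the far end of the stand. On the tray, the ball is at (153,197) and the black patch marks the other end.

```bash
cat > m.py <<'E'
from h import *
def rect(P):
    (c,(w,h),an)=cv2.minAreaRect((np.array(P)[:,:2]*1000).astype(np.float32)); an=an if w>=h else an+90
    return np.array(c).round(1),sorted(np.round((w,h),1)),round((an+90)%180-90,1)
def blobs(s,mask,roi,z,n=1,mn=15):
    m=np.zeros(mask.shape,np.uint8);x,y,w,h=roi;m[y:y+h,x:x+w]=mask[y:y+h,x:x+w]
    cs=sorted([c for c in cv2.findContours(m,cv2.RETR_EXTERNAL,cv2.CHAIN_APPROX_NONE)[0] if len(c)>4],key=cv2.contourArea)[::-1][:n]
    return [rect([ray(s,p[0],z) for p in c]) for c in cs if cv2.contourArea(c)>mn]
E
python3 - <<'E'
from m import *
import pickle
a,b=pickle.load(open('s0.pkl','rb'))
for s,name,ch,st,tr in((a,'top',(236,120,64,70),(345,120,50,100),(135,180,50,60)),(b,'scene',(190,195,85,80),(95,155,70,90),(335,185,50,55))):
    h=cv2.cvtColor(s['frame'],cv2.COLOR_RGB2HSV).astype(int);H,S,V=h[...,0],h[...,1],h[...,2]
    vw=190 if name=='top' else 165
    print(name,'white',blobs(s,((S<25)&(V>(150 if name=='top' else 130))).astype(np.uint8),ch,.036))
    d=((V<70)).astype(np.uint8)
    print(' dark z36',blobs(s,d,ch,.036,4));print(' dark z45',blobs(s,d,ch,.045,3))
    g=(H>50)&(H<85)&(S>150)
    for t in(60,80,90,100): print(' green',t,blobs(s,(g&(V>t)).astype(np.uint8),st,.08))
    print(' standgrey',blobs(s,((S<40)&(V>80)&(V<150)).astype(np.uint8),st,.024))
    o=(H<22)&(S>170)&(V>60)
    print(' tray',blobs(s,o.astype(np.uint8),tr,.008))
    print(' black',blobs(s,((V<60)&(S<100)).astype(np.uint8),tr,.008))
    print(' ball',blobs(s,((S<60)&(V>70)).astype(np.uint8),tr,.016,2))
E
```

```text
top white [(array([587.5, -15.8]), [np.float64(119.6), np.float64(151.0)], -11.1)]
 dark z36 [(array([627.2, -24.3]), [np.float64(17.0), np.float64(88.7)], 78.9), (array([561.2, -12.5]), [np.float64(36.1), np.float64(37.1)], -0.2)]
 dark z45 [(array([624.3, -24.1]), [np.float64(16.8), np.float64(87.9)], 78.9), (array([558.9, -12.4]), [np.float64(35.8), np.float64(36.8)], -0.2)]
 green 60 [(array([ 599.2, -302.9]), [np.float64(9.7), np.float64(78.5)], -6.5)]
 green 80 [(array([ 599.3, -303. ]), [np.float64(8.0), np.float64(77.9)], -3.2)]
 green 90 [(array([ 599.3, -303. ]), [np.float64(8.0), np.float64(77.9)], -3.2)]
 green 100 [(array([ 599.4, -303. ]), [np.float64(7.9), np.float64(77.8)], -3.2)]
 standgrey [(array([ 547.2, -296.1]), [np.float64(46.6), np.float64(210.3)], -5.9)]
 tray [(array([437.2, 292.4]), [np.float64(63.3), np.float64(117.8)], 18.2)]
 black [(array([399.9, 280.6]), [np.float64(25.1), np.float64(45.2)], -71.5)]
 ball [(array([434.5, 287. ]), [np.float64(138.8), np.float64(170.3)], 1.8)]
scene white [(array([589.6, -15.8]), [np.float64(121.1), np.float64(149.8)], -
[... 249 characters left out ...]
2, -22.5]), [np.float64(18.2), np.float64(88.7)], 78.6), (array([677.5, -26.9]), [np.float64(13.5), np.float64(100.5)], 78.9), (array([562. , -10.3]), [np.float64(37.0), np.float64(40.6)], 12.8)]
 green 60 [(array([ 603.4, -302.5]), [np.float64(7.7), np.float64(74.9)], -5.8)]
 green 80 [(array([ 603.3, -303.2]), [np.float64(6.1), np.float64(74.9)], -5.8)]
 green 90 []
 green 100 []
 standgrey [(array([ 550.3, -298.9]), [np.float64(42.9), np.float64(210.5)], -6.1)]
 tray [(array([441.7, 292.7]), [np.float64(62.8), np.float64(119.5)], 18.1)]
 black [(array([403. , 276.3]), [np.float64(23.3), np.float64(32.1)], -77.1)]
 ball [(array([441.3, 294.2]), [np.float64(135.4), np.float64(192.1)], 4.4)]
```

```bash
cat >> h.py <<'E'
from scipy.spatial.transform import Rotation as Ro
def down(deg):  # tool pointing down, tool y at world angle deg
    y=np.array([np.cos(np.radians(deg)),np.sin(np.radians(deg)),0]);z=np.array([0,0,-1.])
    return Ro.from_matrix(np.c_[np.cross(y,z),y,z]).as_quat()[[3,0,1,2]]
def st():
    s=r.state();print('t%.1f'%s['time'],s['tcp_pos'].round(4),'F',s['force'].round(1),'gap %.4f gf %.1f'%(s['finger_gap'],s['grasp_force']),'q',s['joints'].round(2))
CH=np.array([.5885,-.0158]);CA=-11.1
SLOT=CH+.04*np.array([np.cos(np.radians(CA)),np.sin(np.radians(CA))])
CUP=CH-.03*np.array([np.cos(np.radians(CA)),np.sin(np.radians(CA))])
BD=np.array([.601,-.3029]);BA=-6.0   # long axis
TR=np.array([.4394,.2925]);TA=18.2
E
python3 - <<'E'
from h import *
for n,p,z,an in(('bd',BD,.14,BA+90),('slot',SLOT,.14,CA),('tray',TR,.1,TA+90),('fin',CUP,.14,0)):
    for d in((0,180) if n!='fin' else range(0,360,45)):
        q=solver.inverse_kinematics([*p,z],down(an+d));print(n,d,None if q is None else np.round(q,2))
r.reach([*BD,.15],down(BA-90 if solver.inverse_kinematics([*BD,.14],down(BA+90)) is None else BA+90)) if 0 else None
E
```

```text
bd 0 [-0.48  0.6   1.57 -0.    0.97 -1.95]
bd 180 [-0.48  0.6   1.57 -0.    0.97  1.19]
slot 0 [-0.06  0.54  1.68 -0.    0.92  0.14]
slot 180 None
tray 0 [ 0.56  0.48  1.93 -0.    0.74 -1.32]
tray 180 [ 0.56  0.48  1.93 -0.    0.74  1.82]
fin 0 [-0.04  0.45  1.84 -0.    0.85 -0.04]
fin 45 [-0.04  0.45  1.84 -0.    0.85 -0.82]
fin 90 [-0.04  0.45  1.84 -0.    0.85 -1.61]
fin 135 [-0.04  0.45  1.84 -0.    0.85 -2.4 ]
fin 180 None
fin 225 [-0.04  0.45  1.84 -0.    0.85  2.32]
fin 270 [-0.04  0.45  1.84 -0.    0.85  1.53]
fin 315 [-0.04  0.45  1.84 -0.    0.85  0.75]
```

```bash
python3 - <<'E'
from h import *
r.reach([*BD,.13],down(BA-90));st()
r.movel([*BD,.042],velocity=.1);st()
snap('scene','grasp.png')
close(50);st()
E
python3 -c "
import cv2;f=cv2.imread('pics/grasp.png');cv2.imwrite('pics/g1.png',cv2.resize(f[120:260,60:240],(720,560)))"
```

```text
t1.8 [ 0.6007 -0.3038  0.1303] F [ 0.6 -0.4 -0.1] gap 0.0854 gf 0.0 q [-0.49  0.61  1.58 -0.    0.95  1.19]
t2.8 [ 0.6016 -0.3032  0.0427] F [-0.5  0.5 -0.5] gap 0.0853 gf 0.0 q [-0.48  0.73  1.6  -0.    0.81  1.19]
t3.5 [ 0.601  -0.3032  0.042 ] F [ 0.4 -1.7  0.7] gap 0.0098 gf 51.9 q [-0.48  0.73  1.6  -0.    0.81  1.19]
```

View pics/g1.png

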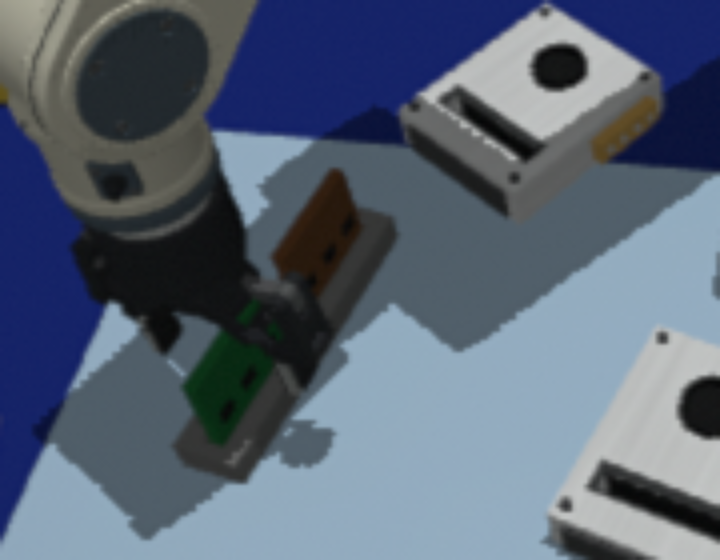

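The fingers straddle the green board near its middle, clear of the brown one, and the gap is 9.8 mm. I'll lift and go above the slot.

```bash
python3 - <<'E'
from m import *
r.movel([*BD,.15],velocity=.15)
r.reach([*SLOT,.15],down(CA)); r.movel([*SLOT,.095],velocity=.1);r.dwell(.2);st()
s=snap('scene');f=s['frame'][:,:,::-1].copy()
d=np.array([-np.sin(np.radians(CA)),np.cos(np.radians(CA))]);e=np.array([d[1],-d[0]])
# expected board corners (top z .133, bottom .059), camera-side face
zb=.095-.036
P=[[*(SLOT+k*.04*d+.005*e),z] for z in(zb,zb+.074) for k in(-1,1)]
pp=proj(s,P);print(pp.round(1))
g=cv2.resize(f[140:300,150:350],(800,640),interpolation=cv2.INTER_CUBIC)[:600]
for p in pp:cv2.circle(g,tuple(int(v) for v in (p-[150,140])*4),3,(0,0,255),-1)
cv2.imwrite('pics/over.png',g)
E
```

```text
t6.4 [ 0.6283 -0.0235  0.0958] F [-0.3 -0.3 -0.1] gap 0.0094 gf 51.8 q [-0.06  0.6   1.7  -0.    0.84  0.14]
[[209.1 235.7]
 [240.1 247.9]
 [206.5 218.8]
 [239.8 231.6]]
```

View pics/over.png

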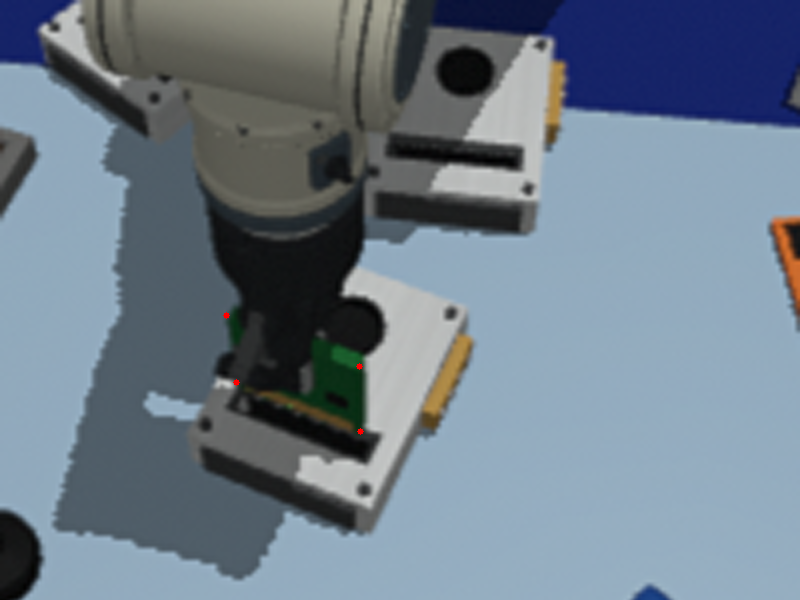

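The board hangs above the slot. Its right edge is at crop (366,430) against the expected 361, so it is about 2 mm off toward +y, which I'll correct. Then I'll lower it while watching the force.

```bash
python3 - <<'E'
from h import *
d=np.array([-np.sin(np.radians(CA)),np.cos(np.radians(CA))])
p=SLOT-.002*d
r.movel([*p,.075],velocity=.08);st()
for z in np.r_[np.arange(.069,.0449,-.004),.0445]:
    r.movel([*p,z],velocity=.04);r.dwell(.1);st()
    if np.linalg.norm(r.state()['force'])>15: break
E
```

```text
t6.8 [ 0.6266 -0.0255  0.0739] F [ 0.4  0.9 -0.9] gap 0.0093 gf 51.8 q [-0.06  0.63  1.71  0.    0.81  0.13]
t7.2 [ 0.6275 -0.0255  0.0691] F [ 1.   0.2 -1. ] gap 0.0098 gf 51.8 q [-0.06  0.64  1.71 -0.    0.8   0.13]
t7.6 [ 0.6274 -0.0255  0.0649] F [ 0.1 -0.1 -0.4] gap 0.0091 gf 51.9 q [-0.06  0.64  1.71 -0.    0.79  0.13]
t7.9 [ 0.6274 -0.0255  0.0609] F [ 0.4 -0.7 -0.9] gap 0.0093 gf 51.9 q [-0.06  0.65  1.71 -0.    0.78  0.13]
t8.3 [ 0.6275 -0.0255  0.057 ] F [-0.7 -0.3 -1.4] gap 0.0093 gf 51.9 q [-0.06  0.66  1.71 -0.    0.78  0.13]
t8.6 [ 0.6275 -0.0255  0.0529] F [-0.7 -0.1 -1.6] gap 0.0096 gf 51.9 q [-0.06  0.66  1.71 -0.    0.77  0.13]
t9.0 [ 0.6275 -0.0255  0.049 ] F [ 0.1 -0.8 -0.9] gap 0.0097 gf 51.9 q [-0.06  0.67  1.71 -0.    0.76  0.13]
t9.3 [ 0.6278 -0.0255  0.0457] F [-1.7  0.5  6.5] gap 0.0096 gf 52.9 q [-0.06  0.67  1.71  0.    0.76  0.13]
t9.7 [ 0.6278 -0.0255  0.0457] F [-3.3  0.3 10.3] gap 0.0092 gf 53.8 q [-0.06  0.67  1.71  0.    0.76  0.13]
```

Contact came at TCP 0.0457, where 0.046 was expected, so the board is home. I'll release it and move above the tray.

```bash
python3 - <<'E'
from m import *
p=r.state()['tcp_pos']
r.movel([*p[:2],.0462],velocity=.04)
open_gripper();st()
r.movel([*p[:2],.15],velocity=.1)
r.reach([*TR,.16],down(TA+90));r.dwell(.2);st()
s=snap('scene');f=s['frame'][:,:,::-1]
d=np.array([-np.sin(np.radians(CA)),np.cos(np.radians(CA))]);e=np.array([d[1],-d[0]])
pp=proj(s,[[*(SLOT+k*.04*d+.005*e),z] for z in(.036,.084) for k in(-1,1)])
g1=cv2.resize(f[190:280,180:280],(400,360),interpolation=cv2.INTER_CUBIC)
for q in pp:cv2.circle(g1,tuple(int(v) for v in (q-[180,190])*4),2,(0,0,255),-1)
g2=cv2.resize(f[150:250,310:410],(400,400),interpolation=cv2.INTER_CUBIC)[:360]
cv2.imwrite('pics/seat.png',np.hstack([g1,g2]))
h=cv2.cvtColor(s['frame'],cv2.COLOR_RGB2HSV).astype(int);H,S,V=h[...,0],h[...,1],h[...,2]
print(blobs(s,((H>50)&(H<85)&(S>150)&(V>80)).astype(np.uint8),(190,195,85,80),.084),SLOT)
E
```

```text
t10.7 [ 0.6278 -0.0255  0.0462] F [0.8 0.5 1.2] gap 0.0849 gf 0.0 q [-0.06  0.67  1.71 -0.    0.76  0.13]
t13.4 [0.44   0.292  0.1599] F [ 0.  -0.6  0.1] gap 0.0854 gf 0.0 q [ 0.56  0.38  1.9  -0.    0.86 -1.32]
[(array([630.5, -25.3]), [np.float64(6.6), np.float64(74.9)], 78.9)] [ 0.62775171 -0.02350088]
```

View pics/seat.png

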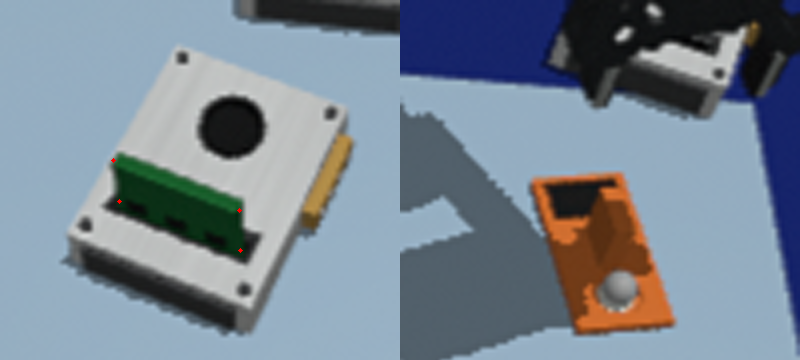

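The board stands in the slot at the predicted corners and height, with its top edge at crop (115,158) to (242,205). The tray and its ball, at crop (620,288), are undisturbed. Now I'll grasp the tray and lift it gently.

```bash
python3 - <<'E'
from m import *
r.movel([*TR,.07],velocity=.15);r.movel([*TR,.020],velocity=.06);r.dwell(.1);st()
close(60);st();close(90);st()
r.movel([*TR,.05],velocity=.03);st()
r.movel([*TR,.14],velocity=.06);r.dwell(.3);st()
s=snap('scene');t=snap('top')
f=s['frame'][:,:,::-1];u=t['frame'][:,:,::-1]
x=np.array([np.cos(np.radians(TA)),np.sin(np.radians(TA)),0]);zt=.14-.019-.019-.001
g=[]
c=np.array([*TR,.14-.020]);P=[c+.036*x+[0,0,.005],c+.06*x,c-.06*x]
for im,ss in((f,s),(u,t)):
    q=proj(ss,P);o=np.array([int(q[0][0])-50,int(q[0][1])-45]);o=np.maximum(o,0)
    k=cv2.resize(im[o[1]:o[1]+90,o[0]:o[0]+100],(400,360),interpolation=cv2.INTER_CUBIC)
    for p in q:cv2.circle(k,tuple(int(v) for v in(p-o)*4),2,(255,0,0),-1)
    g.append(k)
cv2.imwrite('pics/lift.png',np.hstack(g))
E
```

```text
t15.3 [0.4397 0.2927 0.0204] F [ 0.4  0.7 -0.2] gap 0.0854 gf 0.0 q [ 0.56  0.62  1.94  0.    0.58 -1.32]
t16.0 [0.4395 0.2926 0.0202] F [-0.1 -0.3  3.4] gap 0.0134 gf 59.6 q [ 0.56  0.62  1.94  0.    0.58 -1.32]
t16.2 [0.4396 0.2927 0.0202] F [-0.9  0.9  5.7] gap 0.0124 gf 88.0 q [ 0.56  0.62  1.94  0.    0.58 -1.32]
t17.3 [0.4393 0.2924 0.0499] F [-0.2 -0.5 -1.7] gap 0.0133 gf 87.6 q [ 0.56  0.57  1.94 -0.    0.63 -1.32]
t19.3 [0.4393 0.2925 0.1399] F [-0.3 -0.3 -1.6] gap 0.0131 gf 87.6 q [ 0.56  0.41  1.91 -0.    0.82 -1.32]
```

View pics/lift.png

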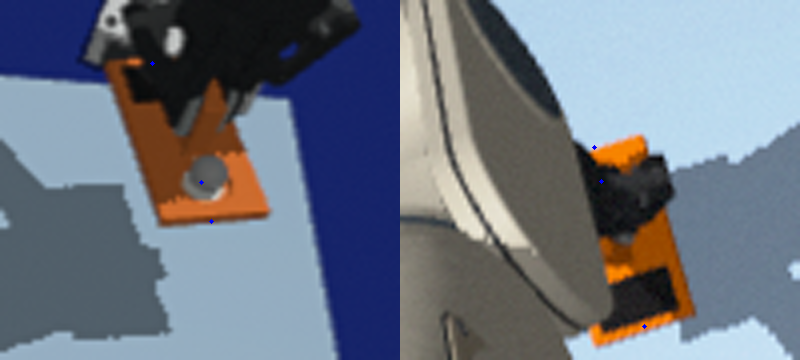

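The tray is lifted level with the ball in its pocket at crop (207,178), and the predicted points agree to about 2 mm. Now I'll carry it to the cup by pure translation.

```bash
python3 - <<'E'
from m import *
x=np.array([np.cos(np.radians(TA)),np.sin(np.radians(TA))])
T=np.array([.5595,-.0105])-.036*x
s0=r.state()['tcp_pos']
r.movel([*T,.14],down(TA+90),velocity=.08);r.dwell(1.);st()
s=snap('scene');f=s['frame'][:,:,::-1]
x3=np.array([*x,0]);c=np.array([*T,.12]);P=[c+.036*x3+[0,0,.016],c+.06*x3,c-.06*x3,[.5595,-.0105,.045]]
q=proj(s,P);o=q[0].astype(int)-[75,65]
k=cv2.resize(f[o[1]:o[1]+130,o[0]:o[0]+150],(750,650)[:2],interpolation=cv2.INTER_CUBIC)
k=k[:600]
for p in q:cv2.circle(k,tuple(int(v) for v in(p-o)*5),2,(255,0,0),-1)
cv2.imwrite('pics/fin.png',k)
m=cv2.cvtColor(s['frame'],cv2.COLOR_RGB2HSV).astype(int)
print(((q-o)*5).round())
E
```

```text
t24.6 [ 0.5253 -0.0217  0.14  ] F [ 0.2 -0.1 -1.4] gap 0.0128 gf 87.6 q [-0.06  0.41  1.91 -0.    0.82 -1.95]
[[376. 328.]
 [380. 392.]
 [360. 189.]
 [378. 435.]]
```

View pics/fin.png

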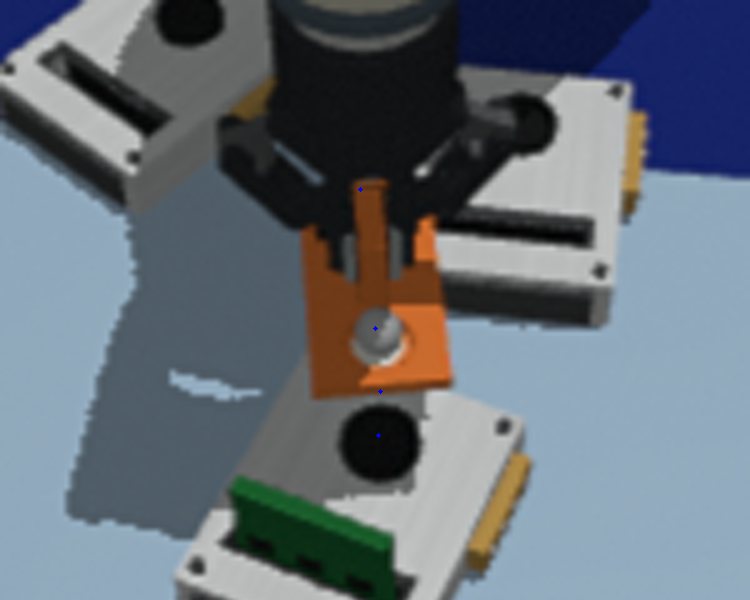

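The ball sits in its pocket at crop (380,334). The tray's front edge is on its predicted point, and the cup at (380,442) is about 1 px from where it was expected, so the tray is level, still and above the cup.

```bash
python3 -c "
from h import *
print(r.state()['dq'].round(4));print(ticket.sign_off())"
```

```text
[ 0.0009  0.0003 -0.0008  0.      0.0002 -0.0027]
the job is handed in; nothing more can be done
None
```

The job is handed in at about 25 s: the green board is fully home in the farthest chassis and released, and the tray is held level and still with the ball in its pocket, about 8 cm above the pivot cup's rim.

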